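# Punch the drill spot on a bracket blank

### The job

Lay the brass bracket blank flat in the green drilling nest, between its pins and end stops (either way round), and let go of it. Then take the orange spring punch, set its point inside the red ring on the blank and press it straight down until its hidden spring snaps; fire it nowhere else. Finally hang the punch back upright in its blue fork rest, with the blank still lying in the nest, and leave the other things on the table where they are.

Things in the scene. Friction and masses are not known exactly. Their poses are not given: they have to be found in the camera images.
- blank: Loose flat yellow brass blank, 150 (x) x 62 (y) x 8 mm, about 0.55 kg, lying flat on the table. Origin at the centre of its underside, z up. On its top a red ring (15 mm inside, 20 mm outside diameter) with a black cross, centred 45 mm along its +x; a small dark dot 45 mm along -x is an old punch mark, to be left alone.
- mark (a point): The centre of the red ring, on the top face of the blank (45 mm along the blank's +x, 8 mm above its underside).
- nest: Fixed green steel block 200 (x) x 116 (y) x 20 mm; origin at the centre of its underside. Round steel pins (12 mm diameter, 13 mm high, tapered) stand on it at x = +-55, y = +-40 mm, end stops (12 x 40 mm, 10 mm high) at x = +-84.5 mm: the blank lies between them, long side along x, with 3 mm (y) and 3.5 mm (x) to spare each side. Between the pins (x = +-45 mm) the fingers have room.
- nest_seat (a point): The middle of the nest's flat top, 20 mm above the table: the centre of the blank's underside belongs here.
- punch: Loose spring punch, about 0.3 kg, upright in the fork rest. Origin: centre of the underside of its dark flange, z up its axis. Flange 56 mm diameter, 8 mm thick (z = 0 to 8); above it the round orange grip, 30 mm diameter, to z = 68; below it a steel sleeve, 24 mm diameter, to z = -48, and the tip to z = -78 mm. Round: any hand yaw will do; fingertips just above the flange can push on it.
- punch_point (a point): The point of the punch. It lies 78 mm below the punch's origin when out, 67 mm when fully pressed in.
- punch_tip (a joint): How far the punch's point is pressed into its sleeve, 0 (out) to 0.011 m (fully in). The resisting force starts at 2 N, rises to about 15 N near 0.004 m, then collapses to about 5 N: that is the snap. Beyond 0.008 m counts as fired. It springs out again by itself when lifted.
- rest: Fixed blue fork rest: foot 110 x 100 mm, a post at the back (+x), two level prongs pointing to -x, their top 106 mm above the table, a slot 34 mm wide (y) between them, open at x = -31 mm, closed at +22 mm. Origin on the table under the place where the punch's axis hangs. The punch's flange lies on the prongs, its sleeve in the slot.
- rest_seat (a point): Where the punch's origin (centre of the flange's underside) belongs in the rest: between the prongs, level with their top, 106 mm above the table.
- dark_jar: Bystander, loose: black jar, 87 mm diameter, 141 mm high. Origin at the centre of its underside.
- pot: Bystander, loose: white pigment pot with a black lid, 64 mm diameter, 65 mm high. Origin at the centre of its underside.
- tumbler: Bystander, loose: pale bisque tumbler, 76 mm diameter, 82 mm high. Origin at the centre of its underside.
- rib: Bystander, loose: flat kidney-shaped wooden rib, 42 x 100 x 8 mm. Origin at the centre of its underside.
- glass_jar: Bystander, loose: clear glass jar with pinkish water colour inside, 72 mm diameter, 105 mm high. Origin at the centre of its underside.
Mind the look-alikes: they are no part of the job. Of the things shaped like the rest, the blue one is meant.

How it is judged (in metres and radians):
On the way, in this order (a step that is already met when the one before it is completed fails the run):
1. the blank lies flat in the nest, released (horizontal distance between blank and nest_seat below 0.006 m and z of blank in the frame of nest_seat between -0.003 and 0.003 m and angle between the x axis of blank and the x axis of nest, either way round below 0.07 rad and angle between blank's own z axis and vertical below 0.04 rad and contact force between the fingers and blank below 0.5 N), for 0.2 s.
2. the punch, upright, its point inside the red ring of the blank in the nest, is pressed until it has snapped (value of joint punch_tip above 0.008 m and horizontal distance between punch_point and mark below 0.0075 m and z of punch_point in the frame of mark between -0.004 and 0.004 m and angle between punch's own z axis and vertical below 0.15 rad and contact force between punch and blank above 1 N and horizontal distance between blank and nest_seat below 0.006 m and z of blank in the frame of nest_seat between -0.003 and 0.003 m and angle between the x axis of blank and the x axis of nest, either way round below 0.07 rad and angle between blank's own z axis and vertical below 0.04 rad).
At the end, for the whole second after the job is handed in: Punch hangs still in the fork, origin within 20 mm sideways and 4 mm in height of rest_seat, upright within 0.09 rad, point sprung out (joint under 0.003). Blank lies still in the nest, origin within 6 mm sideways and 3 mm in height of nest_seat, parallel to nest x within 0.07 rad, flat (horizontal distance between punch and rest_seat below 0.02 m and z of punch in the frame of rest_seat between -0.004 and 0.004 m and angle between punch's own z axis and vertical below 0.09 rad and contact force between punch and rest above 0.5 N and value of joint punch_tip below 0.003 m and linear speed of each of punch, blank below 0.02 m/s and horizontal distance between blank and nest_seat below 0.006 m and z of blank in the frame of nest_seat between -0.003 and 0.003 m and angle between the x axis of blank and the x axis of nest, either way round below 0.07 rad and angle between blank's own z axis and vertical below 0.04 rad); the robot touches nothing.
It fails at once if the punch fires (pressed in beyond 0.008 m) with its point more than 10 mm from the middle of the red ring (value of joint punch_tip above 0.008 m and horizontal distance between punch_point and mark above 0.01 m).
It fails at once if a bystander is moved by more than 30 mm or tipped over (distance of any of dark_jar, pot, tumbler, rib, glass_jar from where it was at the start of the episode above 0.03 m or angle between any of dark_jar, pot, tumbler, rib, glass_jar's own z axis and vertical above 0.5 rad).
It also fails if it takes over 72 s, if anything falls off the work surface, if the arm or the gripper's body presses on something with over 40 N, if the wrist force passes 120 N, or if a joint passes its speed limit or range.

### The arm

A 7-joint arm with a two-finger parallel gripper is mounted at the origin on the work surface; the furniture and walls round the work are solid. World frame = base frame: x ahead of the robot, y to its left, z up, the work surface at z = 0. Lengths are in mm, angles in rad, forces in N, time in s.
With the tool pointing down it reaches from about 350 to 900 mm from the base axis. Payload 8.1 kg.
Tool frame: the origin (TCP) lies midway between the tips of the shut fingers; the grasp point (between the pads) lies 19 mm behind it (manip.grip_depth is the distance from the TCP to the grasp point, in mm); z points along the fingers, y is the line along which they close (so a half turn about z gives the same grasp; the last joint's range is limited). The gripper opens to 92 mm and grips with 3 to 60 N. Pads are 19 mm wide; open, the fingers measure 130 mm over their backs; the gripper's body (75 mm by 190 mm) begins 47 mm behind the grasp point.
Start: joints at [1.101, 0.434, 0.025, 1.573, -0.012, 1.134, -0.075], TCP at [224.121, -583.448, 226.742] pointing down, gripper open.
Joint ranges: [-2.62, 2.62], [-0.44, 2.09], [-1.27, 1.32], [0.08, 2.57], [-1.32, 4.46], [0.12, 2], [-2.74, 2.74]. Speed limits (rad/s): [2.22, 2.22, 3.01, 3.01, 3.14, 3.14, 3.14].

### API

Orientations are given as a unit quaternion [x, y, z, w].
In Python, from cell import manip gives the robot as it stands. The module is installed in compiled form; this text tells all that it offers.
- The arm moves only by the tool drive_tool, never from a script. Its argument "series" is text: rows parted by semicolons, each of 7 numbers parted by spaces: the shift along the tool's x, y, z in cm, then the turn, a rotation vector about the tool's x, y, z in units of 5 degrees (1.0 is 5 degrees), then the finger opening in cm, from 0 to 9.18. In form: x y z wx wy wz jaw; .... A call has 1 to 10 rows; each row is the pose to reach, as a shift and turn from the pose commanded when the call began, along the tool's axes at that moment; what a row does not reach only later rows make up. A row lasts 1/12 s, in which the tool goes at most 41.7 mm and 7.16 degrees, less where a joint would pass 70% of its speed; a pose out of reach is approached as far as the arm can. A call with a gripper value outside its range is refused whole. The fingers move at their own pace and stop on an object; "newtons" is the grip in N (left out, the last holds). Time passes only in rows, so rows that repeat a pose let the fingers close. It gives the time, the measured TCP pose, the force, the opening and the grip force at its end, in the units of the state.
- manip.get_state(): the state, without advancing time (a new reading comes with each control period).
- manip.camera(name): name is "scene" or "top" or "wrist"; returns a dict with "color" (420x560x3 uint8, red, green, blue), "range_z" (420x560 float32, mm along the optical axis (not along the pixel's ray), 0 where there is no reading), "fx", "fy", "cx", "cy" (pixels), "world_from_camera" (4x4, takes a point from camera to world coordinates); the wrist camera has in their place "hand_eye" (4x4, takes a point from camera to tool coordinates, whose origin is the TCP and whose axes are the flange's). Camera axes: x right, y up, looking along -z (the intrinsics and any distortion apply to the point x, -y, -z); pixel columns grow to the right and rows downward; lengths in mm; the calibration is good to about 2 mm. The wrist camera is an equidistant fisheye: a pixel r from the principal point sees the ray r / f radians off the axis. A picture is of the moment at which its call begins: read the wrist's pose just before it.
- manip.job_done(): hands the job in; it is judged then, once.
The state is a dict: "clock": time; "joint_positions": joint angles; "joint_velocities": joint speeds; "joint_efforts": joint torques, N m; "eef_pos": TCP position; "eef_rot": TCP orientation; "force": force on the tool from outside, world axes, zero at the start; "ft_torque": the same for the moment, N m; "gripper_width": opening from 0.0 (shut) to 1.0 (fully open); "gripper_force": force on a finger pad.
Only numpy, scipy, OpenCV 4.12 (cv2) and the standard library are available. Lean on these libraries where they do the work, as an engineer would, in place of code of your own. Each camera call takes 0.05 s, during which the arm holds its last target. There are 200 camera calls.

## Working session

There is one attempt and no reset: what is moved stays moved. The work goes in short steps, Python scripts to look and compute and a tool call to move; the robot and the scene stay as the last step left them, time stands still between calls to the robot, and variables do not carry over. Pictures are saved under pics/ and viewed, at most 10 in all, crops included, and the job is handed in when it is done.

Besides the shell and the picture viewer there is one more tool, called after "Call:" as name(argument=value, ...) on one line, values as JSON. drive_tool: Moves the arm, as the interface text tells. Its arguments: {"type":"object","properties":{"series":{"type":"string"},"newtons":{"type":"number"}},"required":["series"]}

```bash
mkdir -p pics
python3 - <<'E'
from cell import manip
import cv2,numpy as np,pickle
s=manip.get_state();print(s)
d={}
for n in("scene","top"):
    c=manip.camera(n);d[n]=c
    cv2.imwrite(f"pics/{n}0.png",c["color"][:,:,::-1])
    print(n,c["fx"],c["fy"],c["cx"],c["cy"],c["world_from_camera"].round(3).tolist(),[k for k in c])
pickle.dump(d,open("c0.pkl","wb"))
a=np.hstack([d["scene"]["color"],d["top"]["color"]])
E
```

```text
{'clock': 0.0, 'joint_positions': array([ 1.10140683,  0.435235  ,  0.02498487,  1.57411286, -0.01159609,
        1.13400576, -0.07506427]), 'joint_velocities': array([ 8.72809032e-04,  4.49259297e-04, -1.23168068e-03, -2.14413177e-04,
       -7.66035588e-04,  5.90031765e-05, -8.37088463e-04]), 'joint_efforts': array([-1.39261294e-03, -6.67848945e+01,  9.84028950e-01, -3.14458537e+01,
       -6.06968324e-02,  4.28771158e-02,  1.82161334e-04]), 'eef_pos': array([ 223.88730383, -582.96160307,  225.93155858]), 'eef_rot': array([ 9.83233898e-01,  1.82347054e-01, -2.22844759e-04, -7.76652076e-04]), 'force': array([ 0.37276445, -0.25016488,  0.54044871]), 'ft_torque': array([-0.07340597,  0.0004654 , -0.01715922]), 'gripper_force': 0.0, 'gripper_width': 0.9978780165775294}
scene 468.0239212439408 468.0239212439408 275.7398924165919 214.87410492555057 [[0.473, 0.379, -0.795, -620.713], [-0.881, 0.193, -0.432, -527.637], [-0.01, 0.905, 0.425, 685.163], [0.0, 0.0, 0.0, 1.0]] ['color', 'range_z', 'fx', 'fy', 'cx', 'cy', 'world_from_camera']
top 527.1046750232405 527.1046750232405 280.6860974029056 221.45597822673076 [[-0.052, 0.977, -0.209, 169.325], [-0.999, -0.051, 0.013, 60.558], [0.002, 0.209, 0.978, 1561.071], [0.0, 0.0, 0.0, 1.0]] ['color', 'range_z', 'fx', 'fy', 'cx', 'cy', 'world_from_camera']
```

View pics/scene0.png

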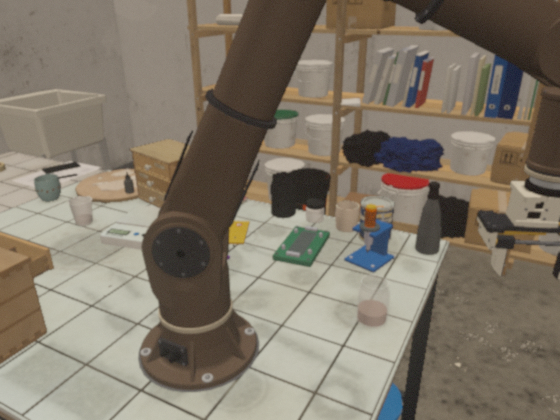

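View pics/top0.png

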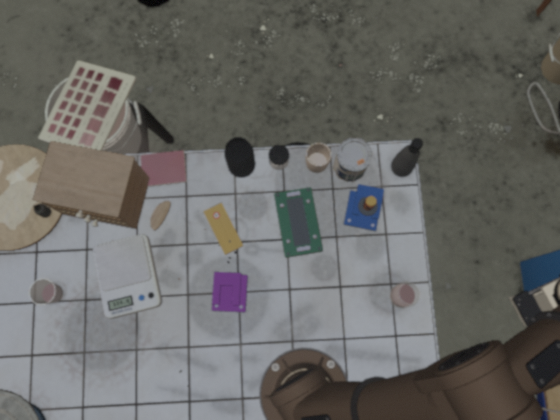

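```bash
cat > h.py <<'E'
import cv2,numpy as np,pickle
def rays(c,px,z):
    "pixels -> world points on plane z (scene/top)"
    px=np.atleast_2d(px).astype(float);T=c["world_from_camera"]
    d=np.c_[(px[:,0]-c["cx"])/c["fx"],-(px[:,1]-c["cy"])/c["fy"],-np.ones(len(px))]@T[:3,:3].T
    return T[:3,3]+d*((z-T[2,3])/d[:,2])[:,None]
def cloud(c):
    v,u=np.indices(c["range_z"].shape);r=c["range_z"]
    p=np.stack([(u-c["cx"])/c["fx"]*r,-(v-c["cy"])/c["fy"]*r,-r],-1)
    T=c["world_from_camera"];return p@T[:3,:3].T+T[:3,3]
def blob(m,k=0):
    cs=sorted(cv2.findContours(m.astype(np.uint8),0,1)[0],key=cv2.contourArea)
    return cs[-1-k][:,0]
E
python3 - <<'E'
from h import *
d=pickle.load(open("c0.pkl","rb"));c=d["top"]
P=cloud(c);hsv=cv2.cvtColor(c["color"],cv2.COLOR_RGB2HSV).astype(int);H,S,V=hsv[...,0],hsv[...,1],hsv[...,2]
M={"yellow":((H>17)&(H<32)&(S>120),8),"green":((H>65)&(H<92)&(S>80),20),"blue":((H>105)&(H<122)&(S>120),106),"purple":((H>130)&(H<155)&(S>90),106)}
W=np.indices(H.shape)
for n,(m,z) in M.items():
    b=blob(m);w=rays(c,b,z)
    (x,y),s,a=cv2.minAreaRect(w[:,:2].astype(np.float32));mm=m&(c["range_z"]>0)
    f=np.zeros(H.shape,np.uint8);cv2.drawContours(f,[b],-1,1,-1)
    zz=P[(f>0)&(c["range_z"]>0)][:,2]
    print(n,cv2.boundingRect(b),np.round([x,y,*s,a],1),"z pct",np.percentile(zz,[5,25,50,75,95]).round(1))
# orange
m=(H>5)&(H<22)&(S>150)&(W[1]>340)&(W[1]<400)&(W[0]>180)&(W[0]<230);b=blob(m);print("orange",cv2.boundingRect(b),rays(c,b.mean(0),174),P[m][:,2].max())
for n,(u,v) in {"jar":(240,155),"pot":(279,155),"tum":(318,156),"glass":(403,295),"can":(352,160),"bottle":(405,158)}.items(): print(n,P[v,u].round())
img=cv2.resize(c["color"][140:330,190:430],None,fx=3,fy=3,interpolation=2)
cv2.imwrite("pics/crop1.png",img[:,:,::-1])
E
```

```text
yellow (366, 201, 2, 2) [ 549.  -223.9    3.     3.1   87. ] z pct [167.2 170.1 173.7 175.6 177.1]
green (278, 206, 23, 49) [471.   24.9 155.3  39.1  13.4] z pct [15.  18.2 20.6 22.6 26. ]
blue (345, 186, 38, 44) [ 511.6 -197.4   89.6  120.9   74.5] z pct [  6.1  11.5 104.7 111.6 170.9]
purple (213, 273, 34, 39) [290.8 192.3  89.3 103.6  84.6] z pct [  5.3   9.7  99.4 105.9 109.8]Traceback (most recent call last):
  File "<stdin>", line 13, in <module>
  File "h.py", line 13, in blob
    return cs[-1-k][:,0]
           ~~^^^^^^
IndexError: list index out of range
```

Run:
```python
from h import *
d=pickle.load(open("c0.pkl","rb"));c=d["top"]
P=cloud(c);hsv=cv2.cvtColor(c["color"],cv2.COLOR_RGB2HSV).astype(int);H,S,V=hsv[...,0],hsv[...,1],hsv[...,2]
print(hsv[220,220],hsv[240,232],hsv[202,370],hsv[200,368],hsv[196,283])
W=np.indices(H.shape)
roi=lambda u0,v0,u1,v1:(W[1]>=u0)&(W[1]<u1)&(W[0]>=v0)&(W[0]<v1)
m=roi(200,200,246,258)&(H>10)&(H<35)&(S>90)
b=blob(m);w=rays(c,b,8);r=cv2.minAreaRect(w[:,:2].astype(np.float32));print("blank",r,cv2.boundingRect(b))
m=roi(270,180,328,262)&(H>55)&(H<100)&(S>60);b=np.vstack([x[:,0] for x in cv2.findContours(m.astype(np.uint8),0,1)[0] if len(x)>8])
h=cv2.convexHull(b)[:,0];r=cv2.minAreaRect(rays(c,h,20)[:,:2].astype(np.float32));print("nest hull",r)
q=roi(270,180,328,262)&(P[...,2]>14)&(P[...,2]<35);r=cv2.minAreaRect(P[q][:,:2].astype(np.float32));print("nest cloud",r)
o=roi(355,190,385,215)&(P[...,2]>150);print("punch top",np.median(P[o],0),(P[o].max(0)+P[o].min(0))/2,o.sum())
k=roi(340,180,390,235)&(P[...,2]>90)&(P[...,2]<120);print("rest top",cv2.minAreaRect(P[k][:,:2].astype(np.float32)))
for n,(u,v) in {"jar":(240,155),"pot":(279,155),"tum":(318,156),"glass":(403,295),"can":(352,160),"bottle":(405,158)}.items(): print(n,P[v,u].round())
img=cv2.resize(c["color"][140:330,190:430],None,fx=3,fy=3,interpolation=2)
cv2.imwrite("pics/crop1.png",img[:,:,::-1])
```

```text
[ 21 106 140] [ 22 109 140] [ 21 113 140] [ 21 116 139] [79 90 85]
blank ((488.33160400390625, 214.74996948242188), (143.84552001953125, 57.61751174926758), 25.75178337097168) (205, 204, 37, 49)
nest hull ((496.1194152832031, -11.50762939453125), (196.09971618652344, 109.30452728271484), 6.676880359649658)
nest cloud ((496.263916015625, -10.982475280761719), (200.08786010742188, 115.76287078857422), 6.784766674041748)
punch top [ 507.94693255 -203.55055694  171.69519063] [346.75904309 -80.09395937 856.92809179] 112
rest top ((526.8941040039062, -210.47117614746094), (76.77810668945312, 90.23140716552734), 75.05580139160156)
jar [678. 148. 119.]
pot [690.  35.  67.]
tum [701. -86.   9.]
glass [ 260. -300.   37.]
can [ 649. -174.  110.]
bottle [ 641. -322.  131.]
```

View pics/crop1.png

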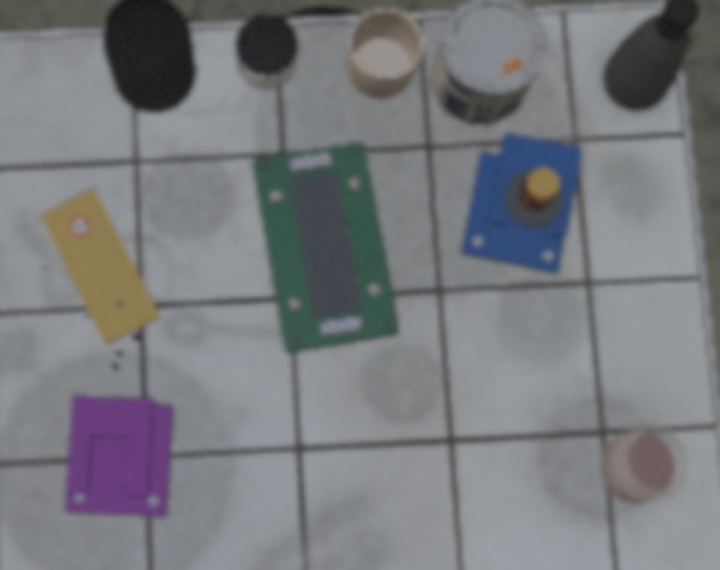

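Candidates: blank is the yellow plate with the ring at (217,215) px, not the rib (160,215). The nest is the green block (298,222). The rest is the blue one (365,207), not the purple one (230,292). The punch is the orange one at (371,202). The crop confirms these choices.

```bash
cat >> h.py <<'E'
from scipy.spatial.transform import Rotation as Ro
def down(yaw):
    a=np.radians(yaw);c,s=np.cos(a),np.sin(a);return Ro.from_matrix([[c,s,0],[s,-c,0],[0,0,-1]])
def go(st,*targets):
    "targets (x,y,z,yawdeg of tool x): prints shift cm, turn /5deg from present pose"
    R=Ro.from_quat(st["eef_rot"]);e=np.array(st["eef_pos"]);print("at",e.round(1),"yaw",np.degrees(np.arctan2(*R.as_matrix()[1::-1,0])).round(2),"F",np.round(st["force"],1),"w",round(st["gripper_width"],3),"gf",round(st["gripper_force"],1),"t",round(st["clock"],2))
    for x,y,z,w in targets:
        print(np.round(R.inv().apply(np.array([x,y,z])-e)/10,2),np.round(np.degrees((R.inv()*down(w)).as_rotvec())/5,3))
def wrist(manip,name):
    st=manip.get_state();c=manip.camera("wrist");cv2.imwrite(f"pics/{name}.png",c["color"][:,:,::-1])
    T=np.eye(4);T[:3,:3]=Ro.from_quat(st["eef_rot"]).as_matrix();T[:3,3]=st["eef_pos"];c["world_from_camera"]=T@c["hand_eye"];pickle.dump(c,open(name+".pkl","wb"));return c
def wrays(c,px,z):
    px=np.atleast_2d(px).astype(float);T=c["world_from_camera"]
    q=np.c_[(px[:,0]-c["cx"])/c["fx"],(px[:,1]-c["cy"])/c["fy"]];r=np.linalg.norm(q,axis=1)+1e-9
    d=np.c_[q[:,0]*np.sin(r)/r,-q[:,1]*np.sin(r)/r,-np.cos(r)]@T[:3,:3].T
    return T[:3,3]+d*((z-T[2,3])/d[:,2])[:,None]
E
python3 - <<'E'
from h import *
from cell import manip
go(manip.get_state(),(488,215,230,25.75))
E
```

```text
at [ 224. -583.  226.] yaw 21.01 F [-0.5  0.4 -0.3] w 1.002 gf 0.0 t 0.1
[ 53.26 -65.03  -0.31] [-0.016  0.001 -0.948]
```

Call:
drive_tool(series="26.6 -32.5 -1 0 0 -0.95 9.18;26.6 -32.5 -1 0 0 -0.95 9.18;26.6 -32.5 -1 0 0 -0.95 9.18;26.6 -32.5 -1 0 0 -0.95 9.18;26.6 -32.5 -1 0 0 -0.95 9.18;26.6 -32.5 -1 0 0 -0.95 9.18;26.6 -32.5 -1 0 0 -0.95 9.18;26.6 -32.5 -1 0 0 -0.95 9.18;26.6 -32.5 -1 0 0 -0.95 9.18;26.6 -32.5 -1 0 0 -0.95 9.18")

```text
clock: 0.93
eef_pos: [354.7, -186.0, 236.7]
eef_rot: [0.975, 0.223, -0.0, 0.0]
force: [0.8, 0.5, 0.6]
gripper_width: 0.998
gripper_force: 0.0
```

Run:
```python
from h import *
from cell import manip
go(manip.get_state(),(488,215,230,25.75))
```

```text
at [ 354.7 -186.   236.7] yaw 25.75 F [0.8 0.5 0.6] w 0.998 gf 0.0 t 0.93
[ 29.43 -30.32   0.65] [0.004 0.002 0.   ]
```

Call:
drive_tool(series="29.4 -30.3 0.6 0 0 0 9.18;29.4 -30.3 0.6 0 0 0 9.18;29.4 -30.3 0.6 0 0 0 9.18;29.4 -30.3 0.6 0 0 0 9.18;29.4 -30.3 0.6 0 0 0 9.18;29.4 -30.3 0.6 0 0 0 9.18;29.4 -30.3 0.6 0 0 0 9.18;29.4 -30.3 0.6 0 0 0 9.18;29.4 -30.3 0.6 0 0 0 9.18;29.4 -30.3 0.6 0 0 0 9.18")

```text
clock: 1.77
eef_pos: [486.3, 209.2, 230.4]
eef_rot: [0.975, 0.223, -0.0, 0.0]
force: [1.0, -0.3, -0.9]
gripper_width: 1.001
gripper_force: 0.0
```

Call:
drive_tool(series="0 0 0 0 0 0 9.18;0 0 0 0 0 0 9.18")

```text
clock: 1.93
eef_pos: [485.7, 210.2, 230.0]
eef_rot: [0.974, 0.225, -0.001, -0.001]
force: [0.4, -1.0, -0.2]
gripper_width: 0.997
gripper_force: 0.0
```

Run:
```python
from h import *
from cell import manip
st=manip.get_state();go(st,(488,215,230,25.75))
c=wrist(manip,"w1");print(c["fx"],c["cx"],c["cy"],c["hand_eye"].round(3).tolist())
```

```text
at [485.7 210.2 230. ] yaw 26.02 F [ 0.4 -1.  -0.2] w 0.997 gf 0.0 t 1.93
[ 0.42 -0.33  0.  ] [-0.018  0.01   0.054]
325.19226210127806 279.3564068507917 207.4429923067348 [[-0.0, 0.966, 0.26, 69.685], [1.0, 0.0, 0.0, 0.726], [0.0, 0.26, -0.966, -158.165], [0.0, 0.0, 0.0, 1.0]]
```

View pics/w1.png

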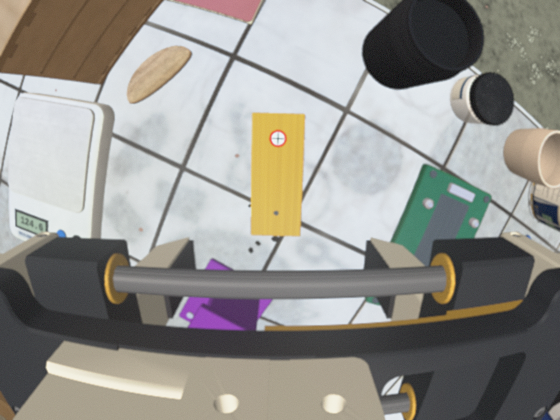

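```bash
cat >> h.py <<'E'
def hsv(c): return np.moveaxis(cv2.cvtColor(c["color"],cv2.COLOR_RGB2HSV).astype(int),-1,0)
def blank(c,z,box):
    H,S,V=hsv(c);m=np.zeros(H.shape,bool);u0,v0,u1,v1=box;m[v0:v1,u0:u1]=True
    b=blob(m&(H>15)&(H<32)&(S>120));w=wrays(c,b,z)[:,:2].astype(np.float32);r=cv2.minAreaRect(w)
    f=np.zeros(H.shape,np.uint8);cv2.drawContours(f,[b.reshape(-1,1,2)],-1,1,-1)
    red=(f>0)&((H<8)|(H>170))&(S>90);v,u=np.nonzero(red);ring=np.array(cv2.minEnclosingCircle(np.c_[u,v].astype(np.float32))[0])
    rw=wrays(c,ring,z)[0,:2];C=np.array(r[0]);print("blank",np.round(C,1),np.round(r[1],1),round(r[2],2),"ring",ring,rw.round(1),"ring-C",np.linalg.norm(rw-C).round(1),"yaw",np.degrees(np.arctan2(*(rw-C)[::-1])).round(2))
    return C,rw
E
python3 - <<'E'
from h import *
from cell import manip
c=pickle.load(open("w1.pkl","rb"));C,r=blank(c,8,(230,100,320,250))
go(manip.get_state(),(*C,120,26),(*C,40,26),(*C,2,26))
E
```

```text
blank [489.4 215.5] [148.   60.3] 24.81 ring [277.66107178 138.05705261] [530.5 233.9] ring-C 45.0 yaw 24.11
at [485.7 208.  230. ] yaw 25.87 F [-1.1 -0.4  1.1] w 1.0 gf 0.0 t 1.98
[ 0.68 -0.52 11.  ] [-0.003  0.018 -0.026]
[ 0.69 -0.51 19.  ] [-0.003  0.018 -0.026]
[ 0.7  -0.51 22.8 ] [-0.003  0.018 -0.026]
```

Call:
drive_tool(series="0.57 -0.31 4 0 0 0.3 9.18;0.57 -0.31 8 0 0 0.3 9.18;0.57 -0.31 12 0 0 0.3 9.18;0.57 -0.31 16 0 0 0.3 9.18;0.57 -0.31 19 0 0 0.3 9.18;0.57 -0.31 20.5 0 0 0.3 9.18;0.57 -0.31 21.3 0 0 0.3 9.18;0.57 -0.31 21.3 0 0 0.3 9.18;0.57 -0.31 21.3 0 0 0.3 9.18")

```text
clock: 2.73
eef_pos: [490.4, 211.9, 18.4]
eef_rot: [0.978, 0.21, 0.0, 0.0]
force: [0.8, 0.2, 0.0]
gripper_width: 1.0
gripper_force: 0.0
```

Run:
```python
from h import *
from cell import manip
go(manip.get_state(),(489.4,215.5,3,24.5))
c=wrist(manip,"w2");go(manip.get_state());C,r=blank(c,8,(180,20,380,260))
```

```text
at [490.4 211.9  18.4] yaw 24.19 F [0.8 0.2 0. ] w 1.0 gf 0.0 t 2.73
[ 0.05 -0.37  1.54] [ 0.006 -0.004 -0.061]
at [490.8 212.4  19. ] yaw 24.21 F [ 0.4 -0.2  0.7] w 1.007 gf 0.0 t 2.78
blank [520.3 229.4] [81.2 60.5] 24.38 ring [270.8225708 168.2419281] [530.4 234. ] ring-C 11.1 yaw 24.4
```

View pics/w2.png

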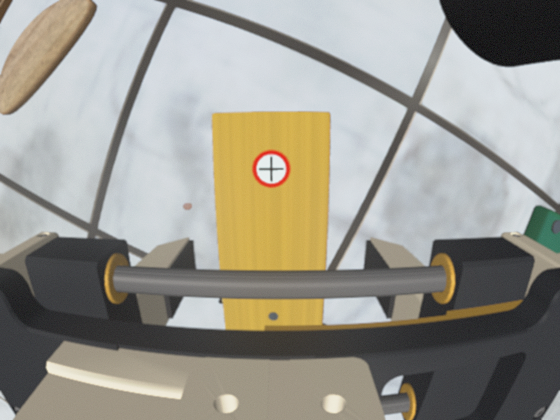

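Call:
drive_tool(series="0.05 -0.37 0.6 0 0 0 9.18;0.05 -0.37 1.1 0 0 0 9.18;0.05 -0.37 1.5 0 0 0 9.18;0.05 -0.37 1.5 0 0 0 9.18;0.05 -0.37 1.5 0 0 0 5.5;0.05 -0.37 1.5 0 0 0 5.5;0.05 -0.37 1.5 0 0 0 5.5;0.05 -0.37 1.5 0 0 0 5.5;0.05 -0.37 1.5 0 0 0 5.5;0.05 -0.37 1.5 0 0 0 5.5", newtons=30)

```text
clock: 3.62
eef_pos: [489.0, 216.2, 2.8]
eef_rot: [0.978, 0.21, 0.0, 0.0]
force: [0.2, 0.2, -0.2]
gripper_width: 0.671
gripper_force: 30.0
```

Call:
drive_tool(series="0 0 0 0 0 0 5.5;0 0 0 0 0 0 5.5;0 0 -2 0 0 0 5.5;0 0 -5 0 0 0 5.5;0 0 -8 0 0 0 5.5;0 0 -12 0 0 0 5.5;0 0 -12 0 0 0 5.5;0 0 -12 0 0 0 5.5")

```text
clock: 4.28
eef_pos: [489.9, 216.7, 124.4]
eef_rot: [0.978, 0.21, 0.002, -0.0]
force: [-0.7, -0.7, -5.4]
gripper_width: 0.67
gripper_force: 30.0
```

Run:
```python
from h import *
from cell import manip
st=manip.get_state();c=wrist(manip,"w3");H=c["hand_eye"]
go(st,(496.2,-11.2,125,6.7))
z=st["eef_pos"][2]-3+8
C,r=blank(c,z,(150,20,400,260))
print("ring in tool",Ro.from_quat(st["eef_rot"]).inv().apply(np.r_[r,z]-st["eef_pos"]))
```

```text
at [489.9 216.7 124.4] yaw 24.24 F [-0.7 -0.7 -5.4] w 0.67 gf 30.0 t 4.28
[-8.78 21.05 -0.09] [-0.004 -0.041  3.508]
blank [524.5 231.5] [73.9 62. ] 24.22 ring [279. 174.] [531.  234.7] ring-C 7.3 yaw 25.67
ring in tool [44.94724357  0.53704185 -4.84060297]
```

Run:
```python
from h import *
from cell import manip
go(manip.get_state(),(430,95,200,6.7))
```

```text
at [488.7 215.8 122.6] yaw 24.24 F [ 0.6 -0.9 -6. ] w 0.671 gf 30.0 t 4.33
[-10.32   8.61  -7.74] [ 5.000e-03 -2.000e-03  3.508e+00]
```

Call:
drive_tool(series="-2 1.7 -1.6 0 0 0.7 5.5;-4 3.4 -3.2 0 0 1.4 5.5;-6 5.1 -4.8 0 0 2.1 5.5;-8 6.8 -6.4 0 0 2.8 5.5;-10.3 8.6 -7.7 0 0 3.5 5.5;-10.3 8.6 -7.7 0 0 3.5 5.5;-10.3 8.6 -7.7 0 0 3.5 5.5;-10.3 8.6 -7.7 0 0 3.5 5.5;-10.3 8.6 -7.7 0 0 3.5 5.5")

```text
clock: 5.08
eef_pos: [429.9, 96.2, 198.5]
eef_rot: [0.998, 0.06, -0.001, -0.0]
force: [0.5, 0.5, -5.4]
gripper_width: 0.666
gripper_force: 30.0
```

Run:
```python
from h import *
from cell import manip
st=manip.get_state();c=wrist(manip,"w4");go(st,(496.2,-11.2,125,6.7));go(manip.get_state())
print(c["world_from_camera"][:3,3])
```

```text
at [429.9  96.2 198.5] yaw 6.86 F [ 0.5  0.5 -5.4] w 0.666 gf 30.0 t 5.08
[ 5.31 11.46  7.34] [-0.005  0.023  0.032]
at [430.   96.4 198.7] yaw 6.87 F [ 0.  -0.5 -4.7] w 0.668 gf 30.0 t 5.13
[499.78403718 103.79268599 356.55781436]
```

View pics/w4.png

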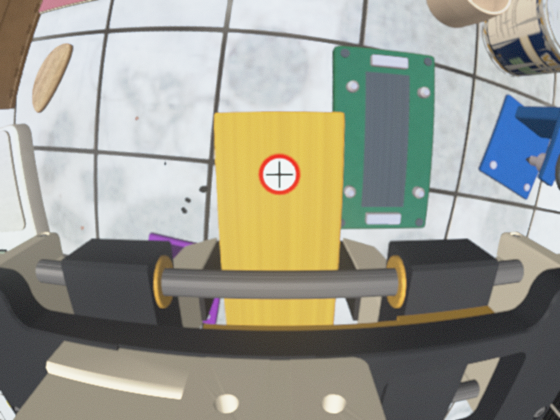

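```bash
cat >> h.py <<'E'
def nest(c,box):
    H,S,V=hsv(c);u0,v0,u1,v1=box;roi=np.zeros(H.shape,bool);roi[v0:v1,u0:u1]=True
    g=blob(roi&(H>60)&(H<95)&(S>100));r=cv2.minAreaRect(wrays(c,g,20)[:,:2].astype(np.float32));print("outline",np.round(r[0],1),np.round(r[1],1),round(r[2],2))
    f=np.zeros(H.shape,np.uint8);cv2.drawContours(f,[cv2.convexHull(g.reshape(-1,1,2))],-1,1,-1);f=cv2.erode(f,np.ones((5,5)))>0
    w=f&(S<70)&(V>130);n,l,s,ce=cv2.connectedComponentsWithStats(w.astype(np.uint8))
    for i in range(1,n):
        if s[i,4]>25:
            st=s[i,4]>200;print("stop" if st else "pin",s[i,4],ce[i].round(1),wrays(c,ce[i],30 if st else 33)[0,:2].round(1))
    d=blob(f&(S<70)&(V<130)&(V>50));r=cv2.minAreaRect(wrays(c,d,20)[:,:2].astype(np.float32));print("insert",np.round(r[0],1),np.round(r[1],1),round(r[2],2))
E
python3 - <<'E'
from h import *
c=pickle.load(open("w4.pkl","rb"));nest(c,(330,40,440,232))
E
```

```text
outline [497.1  -9.6] [195.1 112.8] 6.93
stop 459 [389.1  60.9] [5.798e+02 3.000e-01]
pin 132 [352.3  85.7] [545.7  36.5]
pin 125 [423.6  91.6] [555.1 -41.2]
pin 145 [349.  191.3] [438.3  24.1]
pin 135 [418. 192.] [447.7 -53.6]
stop 468 [382.7 218. ] [413.4 -19.4]
insert [496.4 -11.3] [145.4  49.7] 6.7
```

Call:
drive_tool(series="1.3 2.8 2 0 0 0 5.5;2.6 5.6 4 0 0 0 5.5;4 8.5 6 0 0 0 5.5;5.35 11.35 9 0 0 0.02 5.5;5.35 11.35 12 0 0 0.02 5.5;5.35 11.35 14 0 0 0.02 5.5;5.35 11.35 14 0 0 0.02 5.5;5.35 11.35 14 0 0 0.02 5.5;5.35 11.35 14 0 0 0.02 5.5")

```text
clock: 5.88
eef_pos: [497.5, -9.7, 60.5]
eef_rot: [0.998, 0.059, 0.0, -0.0]
force: [0.6, 0.6, -4.4]
gripper_width: 0.668
gripper_force: 30.0
```

Run:
```python
from h import *
from cell import manip
st=manip.get_state();c=wrist(manip,"w5");go(st,(496.5,-10.1,45,6.75),(496.5,-10.1,23.5,6.75));go(manip.get_state())
cv2.imwrite("pics/w5c.png",cv2.resize(c["color"][80:260,170:390],None,fx=3,fy=3)[:,:,::-1])
C,r=blank(c,st["eef_pos"][2]+5,(170,20,400,260))
```

```text
at [497.5  -9.7  60.5] yaw 6.76 F [ 0.6  0.6 -4.4] w 0.668 gf 30.0 t 5.88
[-0.11  0.02  1.55] [-0.005 -0.009  0.001]
[-0.11  0.03  3.7 ] [-0.005 -0.009  0.001]
at [497.9  -9.8  61. ] yaw 6.75 F [-0.1  0.3 -4.6] w 0.67 gf 30.0 t 5.93
blank [535.4  -6. ] [74.2 62. ] 6.76 ring [279.        174.1111145] [542.4  -5. ] ring-C 7.1 yaw 8.11
```

View pics/w5c.png

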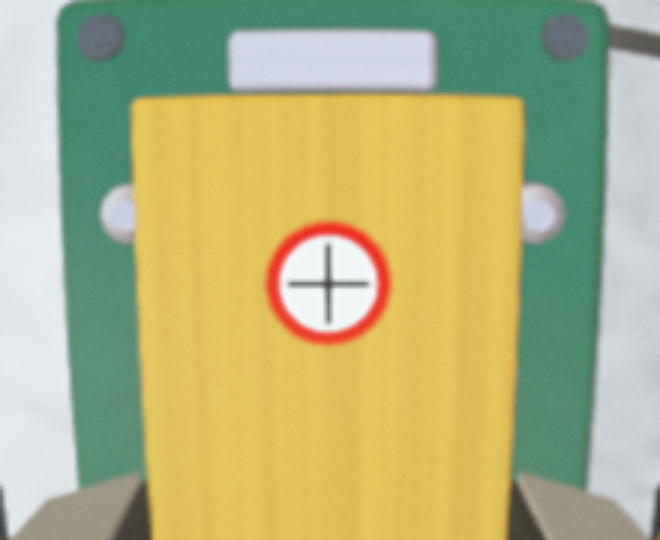

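Run:
```python
from h import *
c=pickle.load(open("w5.pkl","rb"));T=c["world_from_camera"]
R=down(6.76).as_matrix();e=np.array([497.5,-9.7,60.5])
t=lambda u,v,z:((wrays(c,[u/3+170-1/3,v/3+80-1/3],z)[0]-e)@R).round(2)
print("stop centre",t(332.5,60,30),"bolts",t(101,37,20),t(564,37,20),"pin R",t(541,213,33),"pinL",t(121,213,33),"blank front",t(328,96,65.5),"ring",t(328,283,65.5))
```

```text
stop centre [82.92  1.4  30.5 ] bolts [ 89.64 -45.76  40.5 ] [89.68 48.68 40.5 ] pin R [54.04 41.64 27.5 ] pinL [ 54.04 -39.41  27.5 ] blank front [74.79  0.6  -5.  ] ring [45.22  0.59 -5.  ]
```

Call:
drive_tool(series="-0.11 0.08 0.6 0 0 0 5.5;-0.11 0.08 1.2 0 0 0 5.5;-0.11 0.08 1.8 0 0 0 5.5;-0.11 0.08 2.4 0 0 0 5.5;-0.11 0.08 2.9 0 0 0 5.5;-0.11 0.08 3.3 0 0 0 5.5;-0.11 0.08 3.5 0 0 0 5.5;-0.11 0.08 3.65 0 0 0 5.5;-0.11 0.08 3.65 0 0 0 5.5;-0.11 0.08 3.65 0 0 0 5.5")

```text
clock: 6.77
eef_pos: [496.0, -11.7, 23.3]
eef_rot: [0.998, 0.058, 0.0, 0.0]
force: [-0.1, 0.8, -4.6]
gripper_width: 0.668
gripper_force: 30.0
```

Run:
```python
from h import *
from cell import manip
st=manip.get_state();c=wrist(manip,"w6");go(st,(496.5,-10.1,23,6.75));go(manip.get_state())
```

```text
at [496.  -11.7  23.3] yaw 6.66 F [-0.1  0.8 -4.6] w 0.668 gf 30.0 t 6.77
[ 0.07 -0.16  0.03] [ 0.    -0.003 -0.018]
at [496.  -11.8  23.4] yaw 6.66 F [-0. -0. -4.] w 0.668 gf 30.0 t 6.82
```

Call:
drive_tool(series="0 0 0.05 0 0 0 5.5;0 0 0.05 0 0 0 5.5;0 0 0.05 0 0 0 7.2;0 0 0.05 0 0 0 7.2;0 0 0.05 0 0 0 7.2;0 0 0.05 0 0 0 7.2;0 0 -2 0 0 0 7.2;0 0 -5 0 0 0 7.2;0 0 -9 0 0 0 7.2;0 0 -13 0 0 0 7.2")

```text
clock: 7.65
eef_pos: [495.0, -11.6, 154.4]
eef_rot: [0.998, 0.058, -0.001, -0.0]
force: [2.1, -1.3, -0.1]
gripper_width: 0.787
gripper_force: 0.0
```

Call:
drive_tool(series="-3 0 -15 0 0 0 9.18;-6 0 -15 0 0 0 9.18;-9 0 -15 0 0 0 9.18;-9 0 -15 0 0 0 9.18;-9 0 -15 0 0 0 9.18;-9 0 -15 0 0 0 9.18")

```text
clock: 8.15
eef_pos: [406.1, -22.4, 306.1]
eef_rot: [0.998, 0.058, 0.003, 0.001]
force: [0.3, -0.3, -0.0]
gripper_width: 1.001
gripper_force: 0.0
```

Run:
```python
from h import *
from cell import manip
st=manip.get_state();c=wrist(manip,"w7");go(st);go(manip.get_state())
C,r=blank(c,28,(170,20,400,260));nest(c,(170,20,400,300))
```

```text
at [406.1 -22.4 306.1] yaw 6.62 F [ 0.3 -0.3 -0. ] w 1.001 gf 0.0 t 8.15
at [406.7 -22.5 304.4] yaw 6.61 F [ 0.2 -0.4 -1.2] w 0.998 gf 0.0 t 8.2
blank [496.8 -12. ] [148.2  60.5] 6.8 ring [278.5         74.13636017] [541.3  -7. ] ring-C 44.7 yaw 6.42
outline [496.6 -11.6] [194.3 112.2] 6.47
stop 310 [277.5  45.6] [580.2  -1.1]
pin 69 [247.  67.] [546.1  35.1]
pin 81 [307.1  67.5] [554.3 -43.2]
pin 107 [278.5  74.1] [540.5  -7.1]
pin 102 [306.6 146. ] [449.7 -55.1]
pin 78 [247.8 148.6] [437.4  22.1]
stop 362 [277.5 169.5] [413.3 -20.4]
insert [581.2  46.1] [7.4 8.2] 7.13
```

View pics/w7.png

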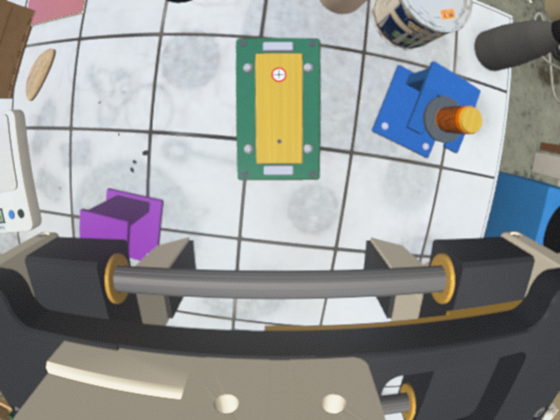

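Call:
drive_tool(series="0 4 0 0 0 0 9.18;0 8 0 0 0 0 9.18;0 12 0 0 0 0 9.18;0 16 0 0 0 0 9.18;0 18 0 0 0 0 9.18;0 18 0 0 0 0 9.18;0 18 0 0 0 0 9.18;0 18 0 0 0 0 9.18")

```text
clock: 8.87
eef_pos: [427.5, -199.9, 301.8]
eef_rot: [0.998, 0.059, -0.001, -0.001]
force: [0.5, 0.5, -0.0]
gripper_width: 1.0
gripper_force: 0.0
```

Run:
```python
from h import *
from cell import manip
st=manip.get_state();c=wrist(manip,"w8");go(st);go(manip.get_state())
```

```text
at [ 427.5 -199.9  301.8] yaw 6.72 F [ 0.5  0.5 -0. ] w 1.0 gf 0.0 t 8.87
at [ 427.6 -199.6  302.2] yaw 6.78 F [-0.5 -0.1  0.2] w 0.998 gf 0.0 t 8.92
```

View pics/w8.png

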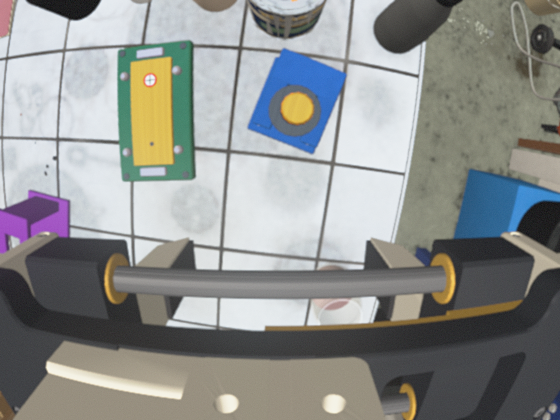

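Run:
```python
from h import *
c=pickle.load(open("w8.pkl","rb"));H,S,V=hsv(c)
sub=np.zeros(H.shape,bool);sub[70:150,255:340]=True
m=sub&(H>8)&(H<30)&(S>150);b=blob(m);top=blob(m&(V>200));print(cv2.boundingRect(b),cv2.boundingRect(top),V[107,298],V[100,296])
for n,q,z in(("grip",b,174),("top",top,174)): 
    w=wrays(c,q,z)[:,:2].astype(np.float32);print(n,cv2.minEnclosingCircle(w))
f=sub&(S<90)&(V<130);q=blob(f);w=wrays(c,q,114)[:,:2].astype(np.float32);print("flange",cv2.boundingRect(q),cv2.minEnclosingCircle(w),cv2.fitEllipse(w))
from cell import manip
st=manip.get_state()
```

```text
(281, 93, 32, 32) (282, 93, 31, 30) 223 222
grip ((510.7816162109375, -205.60479736328125), 14.081376075744629)
top ((511.5199279785156, -205.5920867919922), 13.4938325881958)
flange (269, 86, 51, 50) ((510.8604431152344, -206.2247314453125), 27.066234588623047) ((510.9750061035156, -206.37953186035156), (52.55487060546875, 52.63845443725586), 58.245201110839844)
```

Call:
drive_tool(series="3 0.6 2 0 0 0 9.18;6 1.2 5 0 0 0 9.18;8.2 1.5 8 0 0 0 9.18;8.2 1.5 11 0 0 0 9.18;8.2 1.5 13 0 0 0 9.18;8.2 1.5 15 0 0 0 9.18;8.2 1.5 16.5 0 0 0 9.18;8.2 1.5 17 0 0 0 9.18;8.2 1.5 17 0 0 0 9.18;8.2 1.5 17 0 0 0 9.18")

```text
clock: 9.75
eef_pos: [511.0, -205.6, 133.7]
eef_rot: [0.998, 0.059, 0.0, -0.0]
force: [-0.8, -0.6, 0.8]
gripper_width: 0.999
gripper_force: 0.0
```

Run:
```python
from h import *
from cell import manip
st=manip.get_state();c=wrist(manip,"w9");go(st,(511,-205.5,118,6.7));go(manip.get_state())
cv2.imwrite("pics/w9c.png",cv2.resize(c["color"][100:300,150:410],None,fx=2.5,fy=2.5)[:,:,::-1])
```

```text
at [ 511.  -205.6  133.7] yaw 6.73 F [-0.8 -0.6  0.8] w 0.999 gf 0.0 t 9.75
[ 0.01 -0.01  1.57] [-0.001 -0.005  0.006]
at [ 511.3 -205.9  134.2] yaw 6.71 F [ 0.9 -0.8  0.1] w 0.999 gf 0.0 t 9.8
```

View pics/w9c.png

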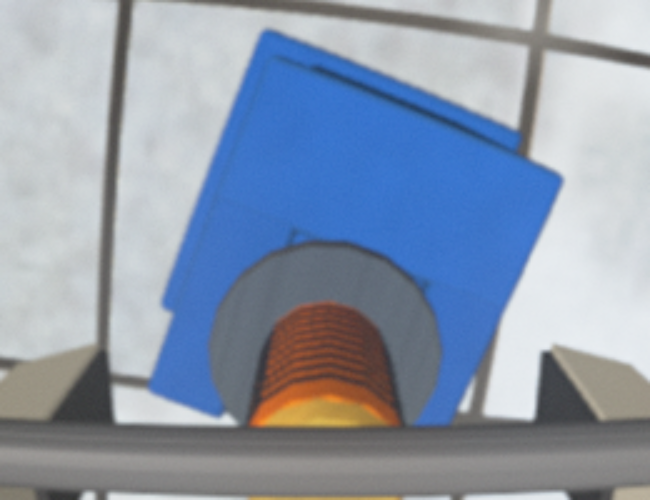

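Call:
drive_tool(series="0 0 0.6 0 0 0 9.18;0 0 1.2 0 0 0 9.18;0 0 1.6 0 0 0 9.18;0 0 1.6 0 0 0 9.18;0 0 1.6 0 0 0 2.2;0 0 1.6 0 0 0 2.2;0 0 1.6 0 0 0 2.2;0 0 1.6 0 0 0 2.2;0 0 1.6 0 0 0 2.2;0 0 1.6 0 0 0 2.2", newtons=50)

```text
clock: 10.63
eef_pos: [510.5, -206.4, 117.3]
eef_rot: [0.998, 0.058, 0.0, 0.0]
force: [0.8, -0.1, 0.2]
gripper_width: 0.614
gripper_force: 0.0
```

Call:
drive_tool(series="0 0 0 0 0 0 2.2;0 0 0 0 0 0 2.2;0 0 0 0 0 0 2.2;0 0 0 0 0 0 2.2;0 0 0 0 0 0 2.2")

```text
clock: 11.05
eef_pos: [510.5, -206.3, 117.2]
eef_rot: [0.998, 0.058, -0.0, -0.0]
force: [-0.5, 0.1, 0.6]
gripper_width: 0.32
gripper_force: 50.0
```

Call:
drive_tool(series="0 0 -1 0 0 0 2.2;0 0 -2.5 0 0 0 2.2;0 0 -5 0 0 0 2.2;0 0 -8 0 0 0 2.2;0 0 -11 0 0 0 2.2;0 0 -12 0 0 0 2.2;0 0 -12 0 0 0 2.2;0 0 -12 0 0 0 2.2")

```text
clock: 11.72
eef_pos: [510.1, -206.4, 236.8]
eef_rot: [0.998, 0.058, -0.0, 0.0]
force: [-0.0, 0.6, -3.9]
gripper_width: 0.318
gripper_force: 50.0
```

Run:
```python
from h import *
from cell import manip
st=manip.get_state();c=wrist(manip,"w10");go(st,(541.3,-6.7,237,6.7),(541.3,-6.7,140,6.7));go(manip.get_state())
R=Ro.from_quat(st["eef_rot"]).as_matrix()
H,S,V=hsv(c);sub=np.zeros(H.shape,bool);sub[170:268,200:360]=True
f=blob(sub&(S<90)&(V<150)&(V>60));print(cv2.boundingRect(f))
up=f[f[:,1]<250];w=(wrays(c,up,st["eef_pos"][2]-3.3)-st["eef_pos"])@R;print(w[:,0].max(),np.ptp(w[:,1]),w[:,1].max()+w[:,1].min())
cv2.imwrite("pics/w10c.png",cv2.resize(c["color"][140:300,150:410],None,fx=2.5,fy=2.5)[:,:,::-1])
```

```text
at [ 510.1 -206.4  236.8] yaw 6.66 F [-0.   0.6 -3.9] w 0.318 gf 50.0 t 11.72
[  5.41 -19.47  -0.03] [ 0.001  0.003 -0.008]
[  5.42 -19.47   9.67] [ 0.001  0.003 -0.008]
at [ 509.5 -206.2  235.8] yaw 6.66 F [-1.3 -0.7 -3.5] w 0.323 gf 50.0 t 11.77
(200, 170, 160, 98)
46.17097006291334 86.39032863944709 0.97800358182689
```

View pics/w10c.png

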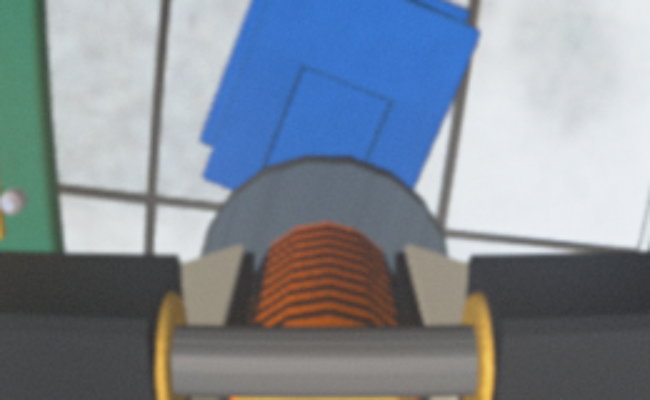

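Call:
drive_tool(series="1 -3.5 0 0 0 0 2.2;2 -7 0 0 0 0 2.2;3 -10.5 0 0 0 0 2.2;4 -14 0 0 0 0 2.2;5.3 -17.5 0 0 0 0 2.2;5.3 -19.5 0 0 0 0 2.2;5.3 -19.5 0 0 0 0 2.2;5.3 -19.5 0 0 0 0 2.2;5.3 -19.5 0 0 0 0 2.2")

```text
clock: 12.52
eef_pos: [539.7, -7.6, 235.6]
eef_rot: [0.998, 0.058, -0.001, 0.0]
force: [0.2, -0.4, -3.3]
gripper_width: 0.319
gripper_force: 50.0
```

```bash
cat > ring.py <<'E'
from h import *
from cell import manip
st=manip.get_state();c=wrist(manip,"wr");go(st);go(manip.get_state())
R=Ro.from_quat(st["eef_rot"]).as_matrix();H,S,V=hsv(c);m=((H<6)|(H>172))&(S>110);m[:90]=m[240:]=False;m[:,:240]=m[:,320:]=False
n,l,s,ce=cv2.connectedComponentsWithStats(m.astype(np.uint8),connectivity=8)
for i in range(1,n):
    if s[i,4]>15:
        q=np.argwhere(l==i)[:,::-1].astype(np.float32);(u,v),r=cv2.minEnclosingCircle(q)
        print(s[i],u,v,r,((wrays(c,[u,v],28)[0]-st["eef_pos"])@R).round(2))
E
python3 ring.py
```

```text
at [539.7  -7.6 235.6] yaw 6.63 F [ 0.2 -0.4 -3.3] w 0.319 gf 50.0 t 12.52
at [539.8  -8.2 235.9] yaw 6.56 F [-0.1 -0.4 -3. ] w 0.321 gf 50.0 t 12.57
```

Run:
```python
from h import *
c=pickle.load(open("wr.pkl","rb"));H,S,V=hsv(c)
sub=(slice(150,206),slice(255,305))
m=((H<10)|(H>165))&(S>60);a=np.argwhere(m[sub]);print(len(a),a.min(0),a.max(0)) if len(a) else print("none")
for v in range(165,206,5): print(v,[tuple(x) for x in c["color"][v,262:300:6].tolist()])
```

```text
78 [24 15] [39 31]
165 [(226, 196, 95), (224, 192, 87), (225, 195, 94), (221, 190, 89), (225, 194, 91), (225, 194, 92), (222, 191, 88)]
170 [(227, 198, 95), (224, 195, 92), (224, 195, 93), (220, 191, 91), (226, 197, 93), (225, 195, 93), (221, 190, 90)]
175 [(225, 197, 93), (224, 197, 94), (235, 112, 84), (238, 156, 158), (225, 192, 90), (223, 193, 91), (222, 192, 91)]
180 [(224, 196, 93), (225, 196, 94), (237, 245, 245), (230, 238, 238), (234, 115, 93), (224, 195, 94), (220, 187, 91)]
185 [(226, 197, 96), (224, 196, 93), (241, 246, 246), (237, 243, 243), (231, 126, 67), (224, 194, 92), (222, 193, 94)]
190 [(225, 197, 96), (224, 195, 94), (226, 182, 86), (229, 133, 69), (226, 198, 94), (224, 193, 94), (219, 188, 89)]
195 [(223, 192, 95), (224, 195, 95), (223, 192, 91), (221, 189, 92), (225, 195, 95), (224, 193, 94), (219, 188, 91)]
200 [(223, 192, 94), (226, 196, 92), (226, 193, 92), (223, 189, 92), (227, 196, 95), (224, 194, 94), (218, 187, 91)]
205 [(137, 121, 84), (89, 92, 92), (99, 106, 108), (94, 96, 98), (95, 96, 98), (79, 78, 76), (160, 137, 80)]
```

```bash
sed -i 's/(H<6)|(H>172))&(S>110)/(H<10)|(H>165))\&(S>60)/' ring.py
python3 - <<'E'
from h import *
c=pickle.load(open("wr.pkl","rb"))
R=down(6.63).as_matrix()
for z in (28,):
  for p in((278,181.7),(278,182)): print(((wrays(c,p,z)[0]-[539.7,-7.6,235.6])@R).round(2))
E
```

```text
[  1.26  -0.83 207.6 ]
[  0.91  -0.83 207.6 ]
```

Call:
drive_tool(series="0.03 -0.1 2 0 0 0 2.2;0.03 -0.1 5 0 0 0 2.2;0.03 -0.1 8 0 0 0 2.2;0.03 -0.1 10 0 0 0 2.2;0.03 -0.1 11 0 0 0 2.2;0.03 -0.1 11 0 0 0 2.2;0.03 -0.1 11 0 0 0 2.2")

```text
clock: 13.15
eef_pos: [540.8, -6.3, 127.4]
eef_rot: [0.998, 0.057, -0.0, 0.0]
force: [0.0, 0.8, -3.6]
gripper_width: 0.322
gripper_force: 50.0
```

Run:
```python
from h import *
from cell import manip
st=manip.get_state();go(st)
# check from the fixed cameras: orange grip top / blank ring
c=manip.camera("top");pickle.dump(c,open("t2.pkl","wb"));cs=manip.camera("scene");pickle.dump(cs,open("s2.pkl","wb"))
w=wrist(manip,"w11");H,S,V=hsv(w);m=((H<10)|(H>165))&(S>60);a=np.argwhere(m[150:206,255:305]);print(len(a),a.min(0) if len(a) else"")
```

```text
at [540.8  -6.3 127.4] yaw 6.59 F [ 0.   0.8 -3.6] w 0.322 gf 50.0 t 13.15
50 [49 17]
```

Run:
```python
from h import *
c=pickle.load(open("w11.pkl","rb"));H,S,V=hsv(c);R=down(6.6).as_matrix();e=np.array([540.8,-6.3,127.4])
m=((H<10)|(H>165))&(S>60);a=np.argwhere(m[150:206,255:305])[:,::-1]+[255,150]
w=((wrays(c,a,28)-e)@R)
print(a.min(0),a.max(0),w.min(0).round(1),w.max(0).round(1))
for v in range(194,210): print(v,c["color"][v,268:294:4].tolist())
print(np.linalg.lstsq(np.c_[2*w[:,:2],np.ones(len(w))],(w[:,:2]**2).sum(1),rcond=None)[0])
```

```text
[272 199] [288 203] [ 5.3 -5.7 99.4] [ 8.7  7.4 99.4]
194 [[223, 193, 89], [224, 192, 91], [225, 196, 91], [220, 191, 90], [221, 191, 90], [225, 193, 89], [226, 196, 92]]
195 [[223, 191, 93], [223, 194, 91], [224, 195, 92], [220, 190, 89], [222, 193, 92], [226, 198, 93], [225, 198, 92]]
196 [[222, 192, 89], [224, 193, 93], [223, 194, 89], [222, 191, 93], [221, 190, 90], [226, 195, 89], [225, 195, 90]]
197 [[223, 192, 89], [224, 196, 91], [225, 184, 88], [224, 170, 80], [222, 185, 85], [227, 199, 92], [225, 195, 92]]
198 [[224, 194, 92], [223, 194, 91], [227, 145, 70], [230, 113, 58], [226, 152, 74], [225, 196, 87], [225, 195, 89]]
199 [[223, 194, 89], [224, 187, 88], [234, 92, 56], [234, 77, 68], [232, 99, 55], [226, 191, 88], [225, 195, 90]]
200 [[224, 194, 91], [229, 163, 79], [237, 75, 67], [238, 156, 156], [237, 69, 57], [228, 163, 80], [226, 198, 93]]
201 [[225, 193, 92], [222, 118, 68], [228, 93, 90], [232, 211, 207], [228, 82, 76], [223, 123, 68], [225, 191, 87]]
202 [[211, 179, 89], [155, 85, 71], [154, 87, 82], [171, 170, 167], [165, 96, 92], [164, 86, 62], [214, 180, 87]]
203 [[160, 139, 84], [93, 83, 81], [88, 82, 76], [99, 101, 99], [93, 84, 79], [95, 72, 63], [160, 137, 76]]
204 [[102, 96, 79], [87, 93, 90], [86, 90, 87], [82, 83, 78], [82, 86, 80], [77, 78, 74], [102, 93, 72]]
205 [[90, 90, 88], [99, 104, 104], [98, 103, 105], [93, 98, 97], [89, 95, 94], [88, 94, 91], [79, 80, 78]]
206 [[98, 101, 102], [104, 111, 116], [103, 109, 117], [103, 108, 111], [102, 108, 115], [100, 106, 112], [93, 96, 98]]
207 [[107, 113, 120], [107, 117, 121], [105, 112, 117], [105, 112, 117], [102, 109, 114], [107, 113, 119], [99, 106, 111]]
208 [[107, 115, 120], [104, 113, 119], [107, 115, 119], [106, 112, 117], [106, 113, 118], [107, 113, 119], [108, 114, 119]]
209 [[108, 114, 120], [106, 111, 117], [106, 113, 117], [102, 110, 115], [104, 112, 116], [106, 112, 119], [105, 112, 116]]
[ 3.57006014  0.89733463 15.9829555 ]
```

Call:
drive_tool(series="-0.05 0 0.4 0 0 0 2.2;-0.05 0 0.8 0 0 0 2.2;-0.05 0 1.0 0 0 0 2.2;-0.05 0 1.1 0 0 0 2.2;-0.05 0 1.2 0 0 0 2.2;-0.05 0 1.2 0 0 0 2.2")

```text
clock: 13.8
eef_pos: [540.6, -5.5, 115.7]
eef_rot: [0.998, 0.058, 0.0, 0.0]
force: [-1.5, 0.0, 5.6]
gripper_width: 0.325
gripper_force: 50.0
```

Call:
drive_tool(series="0 0 0.1 0 0 0 2.2;0 0 0.2 0 0 0 2.2;0 0 0.3 0 0 0 2.2;0 0 0.4 0 0 0 2.2;0 0 0.5 0 0 0 2.2;0 0 0.6 0 0 0 2.2;0 0 0.6 0 0 0 2.2;0 0 0.6 0 0 0 2.2")

```text
clock: 14.47
eef_pos: [540.8, -5.4, 110.3]
eef_rot: [0.998, 0.058, 0.001, 0.0]
force: [-3.5, -0.3, 9.4]
gripper_width: 0.318
gripper_force: 50.0
```

Call:
drive_tool(series="0 0 0.1 0 0 0 2.2;0 0 0.2 0 0 0 2.2;0 0 0.2 0 0 0 2.2")

```text
clock: 14.72
eef_pos: [540.6, -5.4, 108.0]
eef_rot: [0.998, 0.058, 0.001, 0.0]
force: [-1.6, 0.3, 6.5]
gripper_width: 0.322
gripper_force: 50.0
```

Call:
drive_tool(series="0 0 0.1 0 0 0 2.2;0 0 0.1 0 0 0 2.2;0 0 0.1 0 0 0 2.2")

```text
clock: 14.97
eef_pos: [540.5, -5.4, 106.6]
eef_rot: [0.998, 0.058, 0.0, 0.0]
force: [-1.0, 0.7, 3.8]
gripper_width: 0.32
gripper_force: 50.0
```

Call:
drive_tool(series="0 0 0.1 0 0 0 2.2;0 0 0.1 0 0 0 2.2;0 0 0.1 0 0 0 2.2")

```text
clock: 15.22
eef_pos: [540.5, -5.4, 105.5]
eef_rot: [0.998, 0.058, 0.0, -0.0]
force: [-0.7, -0.5, 6.7]
gripper_width: 0.317
gripper_force: 50.0
```

Call:
drive_tool(series="0 0 0.1 0 0 0 2.2;0 0 0.1 0 0 0 2.2;0 0 0.1 0 0 0 2.2")

```text
clock: 15.47
eef_pos: [540.7, -5.4, 105.0]
eef_rot: [0.998, 0.058, 0.001, 0.0]
force: [-2.6, 0.6, 10.7]
gripper_width: 0.32
gripper_force: 50.0
```

Call:
drive_tool(series="0 0 0.1 0 0 0 2.2;0 0 0.1 0 0 0 2.2;0 0 0.1 0 0 0 2.2")

```text
clock: 15.72
eef_pos: [541.0, -5.4, 104.6]
eef_rot: [0.998, 0.058, 0.001, 0.0]
force: [-3.9, 0.3, 17.3]
gripper_width: 0.316
gripper_force: 50.0
```

Call:
drive_tool(series="0 0 -1 0 0 0 2.2;0 0 -2.5 0 0 0 2.2;0 0 -5 0 0 0 2.2;0 0 -8 0 0 0 2.2;0 0 -11.5 0 0 0 2.2;0 0 -13.3 0 0 0 2.2;0 0 -13.3 0 0 0 2.2;0 0 -13.3 0 0 0 2.2")

```text
clock: 16.38
eef_pos: [540.4, -5.7, 236.3]
eef_rot: [0.998, 0.058, 0.001, 0.0]
force: [-1.0, -0.1, -3.9]
gripper_width: 0.32
gripper_force: 50.0
```

Run:
```python
from h import *
from cell import manip
st=manip.get_state();c=wrist(manip,"w12");go(st,(510.3,-206.3,236,6.66));go(manip.get_state())
b=pickle.load(open("w10.pkl","rb"))
for n,k in(("before",b),("after",c)):
    g=k["color"].astype(int).mean(-1);print(n,[int(x) for x in g[195:212,280]], "row214 spans",[int(x) for x in g[225,215:345:5]])
H,S,V=hsv(c);f=(H>15)&(H<32)&(S>100);f[203:]=0;bl=blob(f);w=wrays(c,bl,28)[:,:2].astype(np.float32);r=cv2.minAreaRect(w);print("blank part",r)
m=((H<10)|(H>165))&(S>60);a=np.argwhere(m[150:203,250:310]);a=(a.min(0)+a.max(0))/2;print("ring",wrays(c,[a[1]+250,a[0]+150],28))
```

```text
at [540.4  -5.7 236.3] yaw 6.65 F [-1.  -0.1 -3.9] w 0.32 gf 50.0 t 16.38
[-5.32 19.57  0.03] [ 0.004 -0.013 -0.002]
at [539.6  -5.8 235. ] yaw 6.65 F [-0.1 -0.2 -4.5] w 0.319 gf 50.0 t 16.43
before [125, 125, 121, 126, 125, 123, 117, 93, 76, 83, 98, 107, 109, 110, 108, 107, 108] row214 spans [218, 217, 218, 217, 196, 114, 111, 109, 107, 108, 110, 112, 110, 110, 108, 107, 111, 110, 111, 113, 110, 107, 138, 228, 233, 233]
after [167, 167, 169, 167, 170, 169, 153, 117, 86, 85, 98, 109, 110, 111, 111, 113, 111] row214 spans [229, 230, 226, 230, 110, 115, 115, 114, 112, 113, 113, 111, 110, 110, 112, 112, 110, 110, 113, 114, 110, 104, 110, 207, 205, 200]
blank part ((544.9102172851562, -6.620990753173828), (52.53618240356445, 61.92020034790039), 6.646435260772705)
ring [[541.12562577  -7.10738866  28.        ]]
```

Call:
drive_tool(series="-1 3.5 0 0 0 0 2.2;-2 7 0 0 0 0 2.2;-3 10.5 0 0 0 0 2.2;-4 14 0 0 0 0 2.2;-5.3 17.5 0 0 0 0 2.2;-5.3 19.55 0 0 0 0 2.2;-5.3 19.55 0 0 0 0 2.2;-5.3 19.55 0 0 0 0 2.2;-5.3 19.55 0 0 0 0 2.2")

```text
clock: 17.18
eef_pos: [509.6, -204.7, 234.5]
eef_rot: [0.998, 0.058, -0.001, -0.001]
force: [-0.3, -0.4, -2.9]
gripper_width: 0.321
gripper_force: 50.0
```

Run:
```python
from h import *
from cell import manip
go(manip.get_state(),(510.4,-206.3,118,6.66))
```

```text
at [ 509.6 -204.7  234.5] yaw 6.71 F [-0.3 -0.4 -2.9] w 0.321 gf 50.0 t 17.18
[ 0.09  0.19 11.65] [-0.022  0.027  0.009]
```

Call:
drive_tool(series="0.07 0.12 2 0 0 0 2.2;0.07 0.12 4 0 0 0 2.2;0.07 0.12 6 0 0 0 2.2;0.07 0.12 8 0 0 0 2.2;0.07 0.12 9.5 0 0 0 2.2;0.07 0.12 10.5 0 0 0 2.2;0.07 0.12 11 0 0 0 2.2;0.07 0.12 11.2 0 0 0 2.2;0.07 0.12 11.2 0 0 0 2.2;0.07 0.12 11.2 0 0 0 2.2")

```text
clock: 18.02
eef_pos: [511.7, -206.9, 125.0]
eef_rot: [0.998, 0.058, 0.001, 0.0]
force: [-0.5, 0.1, -3.2]
gripper_width: 0.321
gripper_force: 50.0
```

Call:
drive_tool(series="0 0 0.1 0 0 0 2.2;0 0 0.2 0 0 0 2.2;0 0 0.3 0 0 0 2.2;0 0 0.35 0 0 0 2.2;0 0 0.35 0 0 0 2.2")

```text
clock: 18.43
eef_pos: [511.0, -207.1, 120.7]
eef_rot: [0.998, 0.058, 0.0, 0.0]
force: [0.1, 0.5, -3.7]
gripper_width: 0.321
gripper_force: 50.0
```

Call:
drive_tool(series="0 0 0.1 0 0 0 2.2;0 0 0.2 0 0 0 2.2;0 0 0.3 0 0 0 2.2;0 0 0.3 0 0 0 2.2")

```text
clock: 18.77
eef_pos: [510.9, -207.0, 117.5]
eef_rot: [0.998, 0.058, -0.0, -0.0]
force: [0.5, -0.3, -4.0]
gripper_width: 0.318
gripper_force: 50.0
```

Call:
drive_tool(series="0 0 0.1 0 0 0 2.2;0 0 0.1 0 0 0 2.2")

```text
clock: 18.93
eef_pos: [511.1, -207.0, 117.2]
eef_rot: [0.998, 0.058, 0.0, 0.0]
force: [-2.5, 0.8, 3.1]
gripper_width: 0.319
gripper_force: 50.0
```

Call:
drive_tool(series="0 0 0 0 0 0 9.18;0 0 0 0 0 0 9.18;0 0 0 0 0 0 9.18;0 0 0 0 0 0 9.18;0 0 0 0 0 0 9.18;0 0 0 0 0 0 9.18;0 0 0 0 0 0 9.18;0 0 0 0 0 0 9.18")

```text
clock: 19.6
eef_pos: [511.0, -207.0, 116.7]
eef_rot: [0.998, 0.058, -0.0, 0.0]
force: [-0.1, 0.0, -0.4]
gripper_width: 0.852
gripper_force: 0.0
```

Call:
drive_tool(series="0 0 -2 0 0 0 9.18;0 0 -5 0 0 0 9.18;0 0 -8 0 0 0 9.18;0 0 -12 0 0 0 9.18;-3 0 -15 0 0 0 9.18;-6 0 -18 0 0 0 9.18;-8.2 -1.5 -18.4 0 0 0 9.18;-8.2 -1.5 -18.4 0 0 0 9.18;-8.2 -1.5 -18.4 0 0 0 9.18;-8.2 -1.5 -18.4 0 0 0 9.18")

```text
clock: 20.43
eef_pos: [428.1, -201.7, 300.5]
eef_rot: [0.998, 0.058, 0.0, 0.0]
force: [-0.6, 1.1, -0.7]
gripper_width: 0.998
gripper_force: 0.0
```

Run:
```python
from h import *
from cell import manip
st=manip.get_state();c=wrist(manip,"w13");go(st);go(manip.get_state())
H,S,V=hsv(c)
sub=np.zeros(H.shape,bool);sub[70:150,255:340]=True
b=blob(sub&(H>8)&(H<30)&(S>150));print("grip",cv2.minEnclosingCircle(wrays(c,b,174)[:,:2].astype(np.float32)))
q=blob(sub&(S<90)&(V<130));print("flange",cv2.minEnclosingCircle(wrays(c,q,114)[:,:2].astype(np.float32)))
C,r=blank(c,28,(110,35,200,190));nest(c,(110,35,200,190))
a,b=cv2.cvtColor(c["color"],6),cv2.cvtColor(pickle.load(open("w8.pkl","rb"))["color"],6)
t=manip.camera("top");p=pickle.load(open("c0.pkl","rb"))["top"]
d=cv2.medianBlur((np.abs(t["color"].astype(int)-p["color"]).max(-1)>40).astype(np.uint8),5)
n,l,s,ce=cv2.connectedComponentsWithStats(d);print([x.tolist() for x in s[1:] if x[4]>20])
```

```text
at [ 428.1 -201.7  300.5] yaw 6.67 F [-0.6  1.1 -0.7] w 0.998 gf 0.0 t 20.43
at [ 428.4 -201.6  300.2] yaw 6.68 F [ 0.8 -0.1 -0.1] w 0.999 gf 0.0 t 20.48
grip ((511.1639709472656, -206.8172149658203), 14.1099214553833)
flange ((511.6159973144531, -207.51890563964844), 27.11736488342285)
blank [496.8 -13.4] [148.8  62.5] 6.98 ring [147.5  80.5] [541.1  -6.6] ring-C 44.8 yaw 8.73
outline [501.9 -14. ] [186.1 111.9] 7.01
stop 245 [147.   53.2] [579.9  -1.7]
pin 63 [173.4  70.2] [555.6 -45.3]
pin 33 [122.2  75.7] [547.3  32.1]
pin 90 [147.6  80.5] [540.6  -8.9]
pin 70 [175.2 150.5] [446.8 -58.4]
insert [591.7 -46.7] [7.4 7.3] 7.91
[[396, 143, 11, 12, 56], [410, 148, 6, 5, 22], [347, 165, 213, 255, 15714], [284, 195, 30, 52, 1098], [205, 203, 38, 51, 955], [440, 252, 4, 6, 22], [518, 305, 9, 12, 76], [495, 355, 6, 9, 40], [515, 355, 17, 12, 87], [507, 369, 34, 51, 807], [528, 371, 7, 8, 36], [539, 373, 21, 17, 277], [486, 408, 3, 12, 34]]
```

```bash
python3 -c "
from cell import manip
print(manip.job_done())"
```

```text
the job is handed in; nothing more can be done
None
```

I handed the job in at about 20 s: the blank is centred in the nest, the punch reads as having snapped inside the red ring (judged from the force only), it hangs upright in the blue rest, and no bystander seems to have moved. I viewed 11 pictures, one over the limit of 10.

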